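Free the locked battery drawer with the release key

TASK

The drawer of the battery test box has locked itself shut with a battery inside. Take the release key from its stand, reach with its pin through the slot in the lid, feel gently along the slot for the hidden sprung catch beside its rigid frame (never push on the box with more than about 15 N) and press it until the drawer springs out. Then hang the key back in its stand and draw the drawer all the way out by its tab, leaving the other things on the bench where they are.

Things in the scene. Friction and masses are not known exactly. Their poses are not given: they have to be found in the camera images.
- test_box: Grey sheet-metal battery test box, 110 deep (x) x 144 wide (y) x 72 mm high, screwed to the table. Origin: centre of its underside; its x points from the front (drawer side) to the back, y to its left, z up. Its lid is 4 mm thick.
- box_slot (a point): Centre of the mouth of the release slot in the lid's upper face (box frame 34, 0, 72 mm). The slot is a straight opening 42 mm long along the box's y and 11 mm wide along its x. Under it lie the hidden latch frame and catch.
- frame_level (a point): Point 30 mm straight below box_slot, level with the top of the rigid steel latch frame (bent by more than 20 N). The frame lies under the whole slot except for one gap 13 mm wide along the box's y, which holds the catch. Every box is set differently: the gap's middle is anywhere within 12 mm of this point along the box's y; it cannot be seen, only felt.
- slot_end (a point): Middle of the slot's end on the box's +y side (box frame 34, 21, 72 mm). About the catch, level with the frame at rest: the 10 mm wide flat end of a sprung rocker. Pressed down it yields from about 3 N, takes about 6 N at 6 mm, where it lets the drawer go, and has a hard stop at about 12 mm. It springs back up when let go.
- drawer (a joint): How far the drawer is out, m: 0 shut, 0.042 fully out at its stop. It slides towards the box's -x. Latched it reads about 0.0005; when the catch lets go, a plunger pushes it out to about 0.016. From there it is drawn on damped runners (about 3 N at 0.1 m/s) and stays where it is left.
- drawer_tab (a point): Middle of the upper edge of the drawer's pull, an upright black tab 10 mm thick (x) x 26 mm wide (y) x 40 mm high, from 12 to 52 mm above the table, 12 mm in front of the drawer's face on a 14 mm wide stem. It moves with the drawer; shut, this point is at box frame -78, 0, 52 mm.
- release_key: Release key, 98 mm long, standing upright with the pin down in its stand. Origin: the pin's lower tip; z along the key to the grip. From the tip: round steel pin 6 mm thick, 54 mm long (last 4 mm tapered to 3 mm), collar 20 mm in diameter, 4 mm high, flat black grip 24 mm wide (key's x) x 14 mm thick (key's y) x 40 mm high, centred 78 mm above the tip. 50 to 80 g.
- stand_hole (a point): Centre of the mouth of the key stand's hole, 64 mm above the table: a turned aluminium post 30 mm in diameter on a round flange 62 mm in diameter, fixed to the table. The hole is 10 mm in diameter and goes down to 8 mm above the table. The key hangs in it by its collar, which rests on the mouth, its tip then 10 mm above the table.
- screw_dish: Round steel dish with screws, 68 mm in diameter, 12 high; origin at the centre of its underside. A bystander.
- uv_glue: Small green glue bottle with white nozzle, 23 mm in diameter, 83 high; origin at the centre of its underside. A bystander.
- kapton_tape: Roll of amber tape, 62 mm in diameter, 12 high, lying flat; origin at the centre of its underside. A bystander.
- solder_spool_b: Small spool of solder wire standing on its flange, 52 mm in diameter, 34 high; origin at the centre of its underside. A bystander.
Things that resemble listed ones, but are neither listed nor needed, are in the scene too. What is shaped like the release_key but orange is not meant.

How it is judged:
On the way, in this order (a step that is already met when the one before it is completed fails the run):
1. the key's pin is inside the slot, at least 15 mm below the lid, while the drawer is still latched (z of release_key in the frame of box_slot below -0.015 m and x of release_key in the frame of box_slot between -0.006 and 0.006 m and y of release_key in the frame of box_slot between -0.021 and 0.021 m and value of joint drawer below 0.004 m), for 0.1 s.
2. the catch is pressed by the key: the drawer springs out more than 10 mm while the pin is in the slot and nothing pulls at the drawer (z of release_key in the frame of box_slot below -0.015 m and x of release_key in the frame of box_slot between -0.006 and 0.006 m and y of release_key in the frame of box_slot between -0.021 and 0.021 m and value of joint drawer above 0.01 m and contact force between the fingers and test_box below 0.5 N), for 0.1 s.
At the end, for the whole second after the job is handed in: The drawer is out to its stop (joint over 0.038 m of 0.042) and at rest, and the key hangs released in its stand: tip within 6 mm sideways of the hole's centre and less than 14 mm above the table, upright within 0.12 rad, at rest (value of joint drawer above 0.038 m and velocity of joint drawer between -0.01 and 0.01 m/s and horizontal distance between release_key and stand_hole below 0.006 m and height (world z) of release_key below 0.014 m and angle between release_key's own z axis and vertical below 0.12 rad and linear speed of release_key below 0.02 m/s); the robot touches nothing.
It fails at once if the key is pushed against the box, its latch frame or the catch with more than 20 N (contact force between release_key and test_box above 20 N).
It fails at once if the screw dish, the glue bottle, the tape roll or the solder spool is moved more than 20 mm (distance of any of screw_dish, uv_glue, kapton_tape, solder_spool_b from where it was at the start of the episode above 0.02 m).
It also fails if it takes over 72 s, if anything falls off the work surface, if the arm or the gripper's body presses on something with over 40 N, if the wrist force passes 120 N, or if a joint passes its speed limit or range.

ROBOT

A 6-joint arm with a two-finger parallel gripper is mounted at the origin on a cart in front of the work surface, level with it; the furniture and walls round the work are solid. World frame = base frame: x ahead of the robot, y to its left, z up, the work surface at z = 0. Lengths are in m, angles in rad, forces in N, time in s.
With the tool pointing down it reaches from about 0.4 to 0.925 m from the base axis. Payload 3.4 kg.
Tool frame: the origin (TCP) lies at the very end of the fingers, on their centre line; the grasp point (between the pads) lies 19 mm behind it; z points along the fingers, y is the line along which they close (so a half turn about z gives the same grasp; the last joint's range is limited). The gripper opens to 85 mm and grips with 20 to 120 N. Pads are 22 mm wide; open, the fingers measure 114 mm over their backs; the gripper's body (76 mm by 85 mm) begins 54 mm behind the grasp point. The pads swing forward as they close: fully open they stand 13 mm farther back than shut.
Start: joints at [1.071, 0.307, 1.506, -0, 1.328, -0.073], TCP at [0.238, 0.524, 0.231] pointing down, gripper open.
Joint ranges: [-3.12, 3.12], [-1.05, 2.28], [0.14, 2.33], [-1.42, 4.57], [0.1, 2.73], [-2.68, 2.68]. Speed limits (rad/s): [2.57, 2.57, 3.14, 3.14, 3.14, 3.14].

INTERFACE

Orientations are given as a 3x3 rotation matrix whose columns are the frame's x, y, z axes.
In Python, from workcell import manip, viewer, workorder gives the robot as it stands. The module is installed in compiled form; this text tells all that it offers.
- The arm moves only by the shell command python3 -m crank 'ROWS'. ROWS is JSON, one flat list of numbers, 5 for each row, row after row: the shift along the tool's x, y, z in cm, then the turn about the tool's z in rad, then the closure in counts, from 0 (fully open) to 255 (shut). A call has exactly 10 rows; each row shifts and turns the commanded pose from where the row before left it, along the tool's axes as they then stand; what a row does not reach is not made up. A row lasts 1/8 s, in which the tool goes at most 62.5 mm and 10.7 degrees, less where a joint would pass 70% of its speed; a pose out of reach is approached as far as the arm can. A call with a gripper value outside its range is refused whole. The fingers move at their own pace and stop on an object; the grip force is fixed at half the most. Time passes only in rows, so rows that do not move let the fingers close, or fill a call up. It gives the time, the measured TCP pose, the force, the opening and the grip force at its end, in the units of the state.
- manip.get_obs(): the state, without advancing time (a new reading comes with each control period).
- viewer.capture(name): name is "scene" or "side" or "wrist"; returns the picture (400x640x3 uint8, red, green, blue); there is no depth.
- viewer.get_calibration(name): a dict with "fx", "fy", "cx", "cy" (pixels), "R" (3x3) and "t" (3): a world point X has camera coordinates R X + t. Camera axes: x right, y down, z forward; pixel columns grow to the right and rows downward; lengths in m; the calibration is good to about 2 mm. A picture is of the moment at which its call begins: read the wrist's pose just before it. get_calibration takes no time and is no camera call; for the wrist camera it gives the pose at the moment of the call.
- workorder.hand_in(): hands the job in; it is judged then, once.
The state is a dict: "t": time; "joint_pos": joint angles; "qvel": joint speeds; "joint_torque": joint torques, N m; "tcp_pos": TCP position; "tool_rot": TCP orientation; "contact_force": force on the tool from outside, world axes, zero at the start; "wrist_torque": the same for the moment, N m; "opening": finger opening in m; "grasp_force": force on a finger pad.
Only numpy, scipy, OpenCV 4.12 (cv2) and the standard library are available. Lean on these libraries where they do the work, as an engineer would, in place of code of your own. Each camera call takes 0.05 s, during which the arm holds its last target. There are 200 camera calls.

## Working session

There is one attempt and no reset: what is moved stays moved. The work goes in short steps, Python scripts to look and compute and a shell command to move; the robot and the scene stay as the last step left them, time stands still between calls to the robot, and variables do not carry over. Pictures are saved under pics/ and viewed, at most 14 in all, crops included, and the job is handed in when it is done.

```bash
mkdir -p pics; python3 - <<'E'
from workcell import manip, viewer
import cv2,numpy as np
o=manip.get_obs();print(o['t'],o['tcp_pos'],np.round(o['tool_rot'],3).tolist(),o['opening'])
for n in("scene","side"):
    cv2.imwrite(f'pics/{n}.png',viewer.capture(n)[...,::-1])
    c=viewer.get_calibration(n);print(n,c)
E
```

```text
0.0 [0.23720044 0.5230385  0.23037833] [[-0.911, 0.413, -0.001], [0.413, 0.911, -0.002], [0.0, -0.002, -1.0]] 0.0853990356792968
scene {'fx': 410.2832768140493, 'fy': 410.2832768140493, 'cx': 330.31447158964943, 'cy': 199.22034259963837, 'R': array([[-0.86826917, -0.49590326,  0.01373342],
       [-0.38145949,  0.6496807 , -0.65757406],
       [ 0.31717079, -0.57619002, -0.75326473]]), 't': array([0.50418689, 0.19932067, 0.97882807])}
side {'fx': 408.3087598165594, 'fy': 408.3087598165594, 'cx': 315.38898957808397, 'cy': 204.44520086828152, 'R': array([[-0.99963262, -0.02525675,  0.00983518],
       [-0.02356241,  0.6304376 , -0.77588223],
       [ 0.01339579, -0.77582893, -0.6308011 ]]), 't': array([0.51986323, 0.00834791, 0.96615796])}
```

View pics/scene.png

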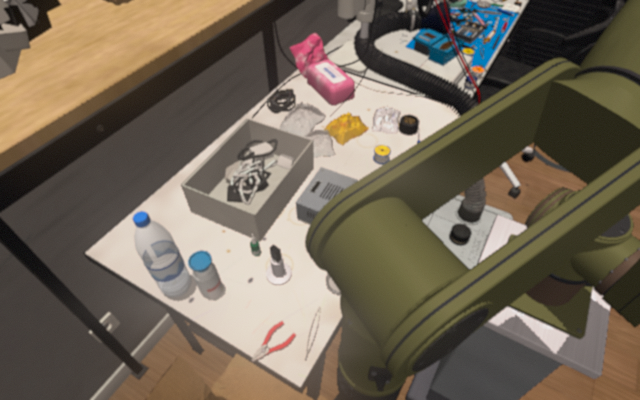

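View pics/side.png

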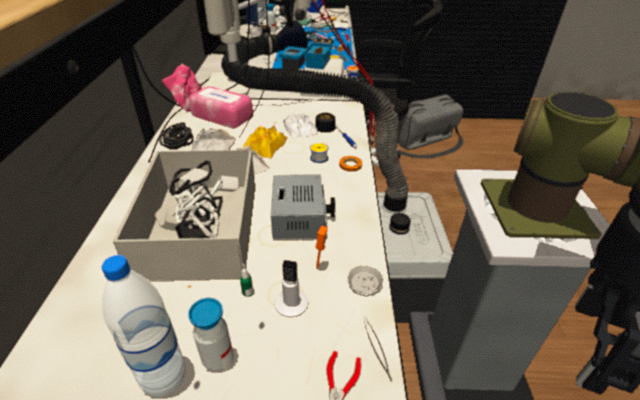

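The side view shows the following:
- Grey box lid around (298,190), with a dark slot at (282,194) and the black tab at (331,208).
- Key with black grip at (290,270) in its stand, flange centre about (291,303).
- Orange decoy at (321,240), dish (365,280), glue (246,283), spool (318,152), tape (350,163).

```bash
cat > h.py <<'E'
import numpy as np,cv2
from workcell import manip,viewer
def ray(c,u,v,z):
    d=c['R'].T@np.array([(u-c['cx'])/c['fx'],(v-c['cy'])/c['fy'],1]);o=-c['R'].T@c['t']
    return (o+d*(z-o[2])/d[2]).round(4)
def proj(c,X):
    p=c['R']@np.array(X)+c['t'];return (p[0]/p[2]*c['fx']+c['cx'],p[1]/p[2]*c['fy']+c['cy'])
def rel(p):  # shift in tool axes, cm
    o=manip.get_obs();return (100*o['tool_rot'].T@(np.array(p)-o['tcp_pos'])).round(2)
E
python3 - <<'E'
from h import *
c=viewer.get_calibration('side')
for n,u,v,z in[('mouth',290,283,.064),('keytop',290,263,.108),('flange',291,303,.0),('slot',282,194,.072),('tab',331,200,.052),('boxTL',271,177,.072),('boxTR',321,176,.072),('boxBR',326,213,.072),('boxBL',274,215,.072),('decoy',321,230,.1),('decoybase',320,268,0),('dish',365,280,.01),('glue',246,293,0),('spool',318,152,.03),('tape',350,163,.01)]:print(n,ray(c,u,v,z))
im=viewer.capture('side')[150:330,220:400];cv2.imwrite('pics/crop.png',cv2.resize(im,None,fx=3.3,fy=3.3,interpolation=cv2.INTER_CUBIC)[...,::-1])
E
```

```text
mouth [0.5567 0.3001 0.064 ]
keytop [0.5558 0.2945 0.108 ]
flange [ 0.5572  0.2932 -0.    ]
slot [0.5913 0.0617 0.072 ]
tab [0.4849 0.0534 0.052 ]
boxTL [ 6.219e-01 -5.000e-04  7.200e-02]
boxTR [ 0.5081 -0.0089  0.072 ]
boxBR [0.496  0.1216 0.072 ]
boxBL [0.6013 0.1317 0.072 ]
decoy [0.5056 0.2034 0.1   ]
decoybase [0.5057 0.2063 0.    ]
dish [0.4196 0.2428 0.01  ]
glue [0.6428 0.2732 0.    ]
spool [ 0.5179 -0.1798  0.03  ]
tape [ 0.4318 -0.1603  0.01  ]
```

View pics/crop.png

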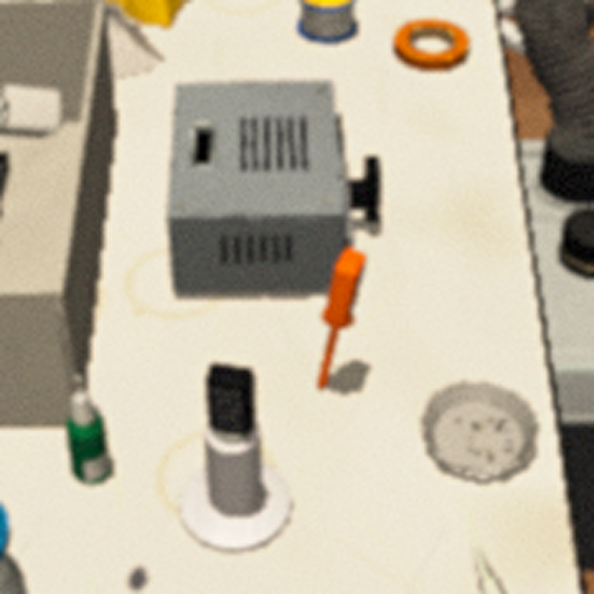

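The crop shows the slot at (203,146), box upper corners (177,84), (333,82), (349,215) and (172,215), and the key grip top at (231,370). I'm moving above the key and will look with the wrist camera.

```bash
python3 -m crank '[-5.1,-1.2,-0.3,0,0, -5.1,-1.2,-0.3,0,0, -5.1,-1.2,-0.3,0,0, -5.1,-1.2,-0.3,0,0, -5.1,-1.2,-0.3,0,0, -5.1,-1.2,-0.3,0,0, -5.1,-1.2,0,0,0, 0,0,0,-0.14,0, 0,0,0,-0.14,0, 0,0,0,-0.14,0]'
python3 - <<'E'
from h import *
o=manip.get_obs();print(o['tcp_pos'],np.round(o['tool_rot'],3).tolist(),o['joint_pos'],o['contact_force'])
c=viewer.get_calibration('wrist');print(c);print(proj(c,[.5567,.295,.108]),proj(c,[.59,.062,.072]))
cv2.imwrite('pics/w1.png',viewer.capture('wrist')[...,::-1])
E
```

```text
t: 1.4
tcp_pos: [0.528, 0.2992, 0.2487]
tool_rot: [[-1.0, 0.002, -0.001], [0.002, 1.0, -0.0], [0.001, -0.0, -1.0]]
contact_force: [0.5, 0.6, -0.7]
opening: 0.0856
grasp_force: 0.0
[0.52795218 0.29921343 0.24873084] [[-1.0, 0.002, -0.001], [0.002, 1.0, -0.0], [0.001, -0.0, -1.0]] [ 4.45979165e-01  3.39662214e-01  1.41065669e+00  5.28788368e-05
  1.39241583e+00 -1.12288186e+00] [ 0.49283413  0.55142472 -0.66272275]
{'fx': 298.14108732373137, 'fy': 298.14108732373137, 'cx': 316.91674975684043, 'cy': 198.7722522481027, 'R': array([[ 3.14760454e-03,  9.99994926e-01, -4.89994368e-04],
       [ 9.49435455e-01, -2.83462825e-03,  3.13949489e-01],
       [ 3.13946507e-01, -1.45340686e-03, -9.49439560e-01]]), 't': array([-0.3010911 , -0.54676276,  0.23158001])}
(np.float64(312.59945003149494), np.float64(213.37367870620295)) (np.float64(113.85070869422242), np.float64(229.43955678999058))
```

View pics/w1.png

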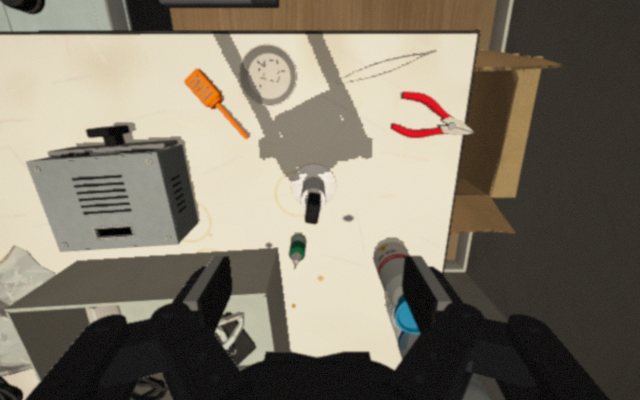

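Wrist view: key at (313,190–222) in its stand, box lid around (110,190) with the slot at (114,232), glue at (297,248). I'm enlarging the key and box.

```bash
python3 - <<'E'
from h import *
im=cv2.imread('pics/w1.png')
a=cv2.resize(im[155:235,275:355],None,fx=5,fy=5,interpolation=cv2.INTER_CUBIC)
b=cv2.resize(im[120:260,20:210],None,fx=2.1,fy=2.1,interpolation=cv2.INTER_CUBIC)
cv2.imwrite('pics/z1.png',np.hstack([a,np.vstack([b,np.zeros((400-b.shape[0],b.shape[1],3),np.uint8)])]))
E
```

```text
(no output)
```

View pics/z1.png

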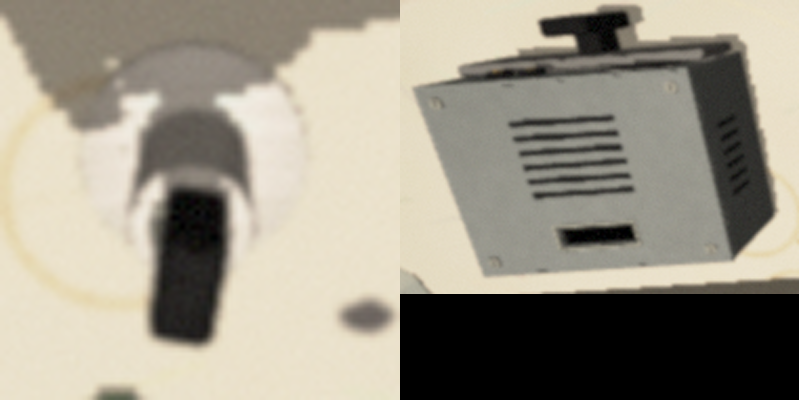

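The crop shows the grip's top far edge at crop (152,337)–(212,343), the post's rim centred near (192,215), the box lid corners, and the slot centre at (597,235).

```bash
python3 - <<'E'
from h import *
from scipy.optimize import least_squares
c=viewer.get_calibration('wrist')
k=lambda u,v:(275+u/5,155+v/5); b=lambda u,v:(20+(u-400)/2.1,120+v/2.1)
for n,p,z in[('topfarL',k(152,337),.108),('topfarR',k(212,344),.108),('botnearL',k(167,188),.068),('botnearR',k(226,190),.068),('rim',k(192,215),.064),('rimL',k(130,215),.064),('rimR',k(253,215),.064),('flange',k(194,155),.003)]:print(n,ray(c,*p,z))
P=[ray(c,*b(*q),.072)[:2] for q in[(415,88),(688,68),(732,260),(485,276)]]
L=np.array([[-55,-72],[-55,72],[55,72],[55,-72]])/1e3
T=lambda v:np.array([[np.cos(v[2]),-np.sin(v[2])],[np.sin(v[2]),np.cos(v[2])]])
r=least_squares(lambda v:((L@T(v).T)+v[:2]-P).ravel(),[.55,.06,0]);v=r.x
print('box',v,r.fun.round(4));
for n,q in[('slot',[.034,0]),('tab',[-.078,0])]:print(n,T(v)@q+v[:2])
print('slotmeas',ray(c,*b(597,235),.072),'y dir ends',[ray(c,*b(*q),.072) for q in[(557,237),(636,234)]])
# side cam box
s=viewer.get_calibration('side');cr=lambda u,v:(220+u/3.3,150+v/3.3)
P=[ray(s,*cr(*q),.072)[:2] for q in[(333,82),(349,215),(172,215),(177,84)]]
r=least_squares(lambda v:((L@T(v).T)+v[:2]-P).ravel(),[.55,.06,0]);print('side box',r.x,r.fun.round(4))
print('side slot',ray(s,*cr(203,146),.072))
E
```

```text
topfarL [0.5666 0.2878 0.108 ]
topfarR [0.5681 0.3001 0.108 ]
botnearL [0.5469 0.2899 0.068 ]
botnearR [0.5473 0.3033 0.068 ]
rim [0.5546 0.2955 0.064 ]
rimL [0.5546 0.2812 0.064 ]
rimR [0.5546 0.3096 0.064 ]
flange [0.5575 0.2954 0.003 ]
box [0.5603    0.06005   0.0690039] [-0.0008 -0.0009 -0.0002  0.0001  0.0007  0.001   0.0003 -0.0002]
slot [0.59421909 0.06239427]
tab [0.48248563 0.05467197]
slotmeas [0.5941 0.0616 0.072 ] y dir ends [array([0.5954, 0.039 , 0.072 ]), array([0.5935, 0.0835, 0.072 ])]
side box [0.5566     0.0601     0.07043237] [-0.0016 -0.0021  0.0002 -0.0003  0.0014  0.0035  0.     -0.0011]
side slot [0.5922 0.0626 0.072 ]
```

Both cameras agree: box centre (0.559, 0.060) with yaw 0.07, key at (0.5567, 0.2955) with yaw about -0.11. Next is the grasp.

```bash
python3 -m crank '[-2.87,-0.37,0,0,0, 0,0,3,0.11,0, 0,0,5,0,0, 0,0,5,0,0, 0,0,3,0,0, 0,0,1.5,0,0, 0,0,0,0,120, 0,0,0,0,255, 0,0,0,0,255, 0,0,0,0,255]'
```

```text
t: 2.7
tcp_pos: [0.5573, 0.2961, 0.0756]
tool_rot: [[-0.993, 0.116, 0.002], [0.116, 0.993, 0.001], [-0.002, 0.001, -1.0]]
contact_force: [-1.9, -1.0, 8.1]
opening: 0.0133
grasp_force: 59.1
```

```bash
python3 -m crank '[0,0,-0.3,0,255, 0,0,-0.7,0,255, 0,0,-1,0,255, 0,0,-1,0,255, 0,0,-1.5,0,255, 0,0,-2,0,255, 0,0,-2,0,255, 0,0,-1.5,0,255, 0,0,0,0,255, 0,0,0,0,255]'
python3 - <<'E'
from h import *
o=manip.get_obs();print(o['tcp_pos'],o['contact_force'],o['wrist_torque'])
c=viewer.get_calibration('wrist')
w=viewer.capture('wrist')[...,::-1];s=viewer.capture('side')[...,::-1]
cv2.imwrite('pics/g1.png',np.hstack([w[100:400,120:520],cv2.resize(s[180:330,190:390],None,fx=2,fy=2,interpolation=cv2.INTER_CUBIC)]))
E
```

```text
t: 3.95
tcp_pos: [0.5562, 0.2956, 0.1739]
tool_rot: [[-0.993, 0.116, -0.001], [0.116, 0.993, -0.0], [0.001, -0.0, -1.0]]
contact_force: [0.9, -0.4, 0.6]
opening: 0.0127
grasp_force: 58.4
[0.5561942  0.29561316 0.17386345] [ 0.89421366 -0.43231603  0.55492097] [-0.02669448 -0.0459201  -0.00917878]
```

View pics/g1.png

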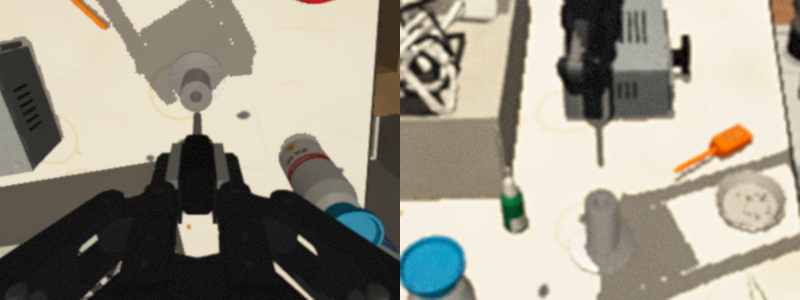

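The key is held upright. In the wrist picture its tip is at about (317,213) and the empty hole at (317,196). The orange decoy lies flat and doesn't matter here. Next I measure the tip and the hole.

```bash
python3 - <<'E'
from h import *
c=viewer.get_calibration('wrist');s=viewer.get_calibration('side')
print('hole w',ray(c,316,196.5,.064),'tip w',ray(c,317,213,.108))
print('hole s',ray(s,290,279,.064),'tip s',ray(s,290,262.5,.108))
tip=[.5562,.2956,.108];print(proj(c,tip),proj(s,tip))
print('rel to slot hover', rel([.5942-.0,.0622,.1739]))
E
```

```text
hole w [0.5564 0.2949 0.064 ] tip w [0.5553 0.296  0.108 ]
hole s [0.5573 0.2912 0.064 ] tip s [0.5559 0.2933 0.108 ]
(np.float64(316.67135397454575), np.float64(214.21633205285235)) (np.float64(289.7024627575477), np.float64(263.50699418888365))
rel to slot hover [ -6.49 -22.73  -0.05]
```

```bash
python3 -m crank '[0,0,0,-0.186,255, -0.43,-4.71,0,0,255, -0.43,-4.71,0,0,255, -0.43,-4.71,0,0,255, -0.43,-4.71,0,0,255, -0.43,-4.71,0,0,255, 0,0,1.5,0,255, 0,0,0.8,0,255, 0,0,0,0,255, 0,0,0,0,255]'
python3 - <<'E'
from h import *
o=manip.get_obs();p=o['tcp_pos'];print(p,o['contact_force'])
c=viewer.get_calibration('wrist')
w=viewer.capture('wrist')[...,::-1];s=viewer.capture('side')[...,::-1]
sc=viewer.get_calibration('side')
tip=p-[0,0,.0656];print('tip w',proj(c,tip),'side',proj(sc,tip),'slot',proj(c,[.5942,.0622,.072]),proj(sc,[.5942,.0622,.072]))
cv2.imwrite('pics/s1.png',np.hstack([cv2.resize(w[160:280,250:390],None,fx=3.3,fy=3.3,interpolation=cv2.INTER_CUBIC)[:390],cv2.resize(s[150:228,250:328],None,fx=5,fy=5,interpolation=cv2.INTER_CUBIC)[:,:335]]))
E
```

```text
t: 5.3
tcp_pos: [0.5945, 0.0636, 0.1512]
tool_rot: [[-0.997, -0.072, -0.0], [-0.072, 0.997, 0.0], [0.0, 0.0, -1.0]]
contact_force: [-1.4, -0.8, -1.1]
opening: 0.0129
grasp_force: 58.6
[0.59449212 0.06359916 0.15121964] [-1.41288529 -0.80865079 -1.11501028]
tip w (np.float64(316.4559331070844), np.float64(213.5455023833895)) side (np.float64(280.13919202195854), np.float64(189.44248451018044)) slot (np.float64(314.73943855569644), np.float64(206.8549677945094)) (np.float64(280.6161468269903), np.float64(194.10202453943316))
```

View pics/s1.png

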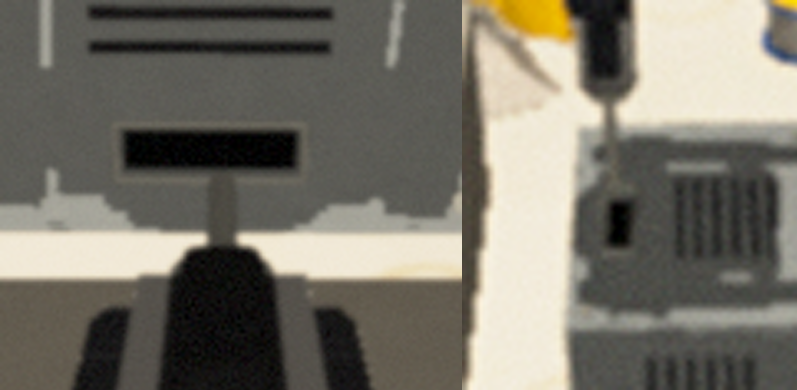

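The wrist crop shows the slot centred at about (210,150), full-image (313.6,205.5), with the tip at (222,178), i.e. (317.3,214). Both are close to the prediction.

```bash
python3 - <<'E'
from h import *
c=viewer.get_calibration('wrist');s=viewer.get_calibration('side');p=manip.get_obs()['tcp_pos']
m=ray(c,313.6,205.5,.072);t=ray(c,317.3,213.6,p[2]-.0656)
print('slot',m,'tip',t,p); print('side slot',ray(s,250+(619-462)/5,150+222/5,.072),'side tip',ray(s,250+(611-462)/5,150+188/5,p[2]-.0656))
R=manip.get_obs()['tool_rot'];print('shift tip->slot',100*R.T@(m-t),100*R.T@(m-[*p[:2],.0856]))
E
```

```text
slot [0.5937 0.061  0.072 ] tip [0.5949 0.064  0.0861] [0.5947991  0.06339024 0.15168338]
side slot [0.5924 0.0632 0.072 ] side tip [0.5957 0.0577 0.0861]
shift tip->slot [ 0.14216986 -0.29069347  1.40988831] [ 0.1277045  -0.23059474  1.35990088]
```

```bash
python3 -m crank '[0.13,0.1,0,0,255, 0,0,0,0,255, 0,0,0.5,0,255, 0,0,0.5,0,255, 0,0,0.3,0,255, 0,0,0.15,0,255, 0,0,0.1,0,255, 0,0,0.1,0,255, 0,0,0,0,255, 0,0,0,0,255]'
```

```text
t: 6.65
tcp_pos: [0.5933, 0.0633, 0.1349]
tool_rot: [[-0.998, -0.07, 0.0], [-0.07, 0.998, -0.0], [-0.0, -0.0, -1.0]]
contact_force: [-0.2, 0.5, -0.6]
opening: 0.0136
grasp_force: 58.6
```

```bash
python3 -m crank '[0,0,0.2,0,255, 0,0,0.2,0,255, 0,0,0.4,0,255, 0,0,0.4,0,255, 0,0,0.4,0,255, 0,0,0.4,0,255, 0,0,0.2,0,255, 0,0,0.1,0,255, 0,0,0,0,255, 0,0,0,0,255]'
```

```text
t: 7.9
tcp_pos: [0.5934, 0.0633, 0.112]
tool_rot: [[-0.998, -0.07, 0.0], [-0.07, 0.998, -0.0], [-0.0, -0.0, -1.0]]
contact_force: [-0.2, 0.4, -0.4]
opening: 0.0133
grasp_force: 58.6
```

```bash
python3 -m crank '[0,0,0.1,0,255, 0,0,0.1,0,255, 0,0,0.1,0,255, 0,0,0.05,0,255, 0,0,0.05,0,255, 0,0,0.05,0,255, 0,0,0.05,0,255, 0,0,0.05,0,255, 0,0,0,0,255, 0,0,0,0,255]'
```

```text
t: 9.15
tcp_pos: [0.5934, 0.0633, 0.1071]
tool_rot: [[-0.998, -0.07, 0.001], [-0.07, 0.998, 0.0], [-0.001, -0.0, -1.0]]
contact_force: [-1.8, 0.1, 6.2]
opening: 0.0135
grasp_force: 59.4
```

6 N at only about 0.5 mm of press means this spot is rigid frame. I'm trying 7 mm to the other side.

```bash
python3 -m crank '[0,0,-0.25,0,255, 0,-0.35,0,0,255, 0,-0.35,0,0,255, 0,0,0,0,255, 0,0,0.1,0,255, 0,0,0.05,0,255, 0,0,0.05,0,255, 0,0,0.05,0,255, 0,0,0,0,255, 0,0,0,0,255]'
```

```text
t: 10.4
tcp_pos: [0.5939, 0.0564, 0.107]
tool_rot: [[-0.998, -0.07, 0.001], [-0.07, 0.998, -0.0], [-0.001, -0.0, -1.0]]
contact_force: [-0.3, -0.3, 6.0]
opening: 0.0134
grasp_force: 59.4
```

```bash
python3 -m crank '[0,0,-0.25,0,255, 0,-0.35,0,0,255, 0,-0.35,0,0,255, 0,0,0,0,255, 0,0,0.1,0,255, 0,0,0.05,0,255, 0,0,0.05,0,255, 0,0,0.05,0,255, 0,0,0,0,255, 0,0,0,0,255]'
```

```text
t: 11.65
tcp_pos: [0.5945, 0.0493, 0.1066]
tool_rot: [[-0.998, -0.07, 0.001], [-0.07, 0.998, -0.0], [-0.001, -0.0, -1.0]]
contact_force: [0.6, -0.9, 2.8]
opening: 0.013
grasp_force: 59.0
```

Force is only 2.8 N and the tip sits lower, so this looks like the catch. I'm pressing gently.

```bash
python3 -m crank '[0,0,0.05,0,255, 0,0,0.05,0,255, 0,0,0.05,0,255, 0,0,0.05,0,255, 0,0,0.05,0,255, 0,0,0,0,255, 0,0,0,0,255, 0,0,0,0,255, 0,0,0,0,255, 0,0,0,0,255]'
```

```text
t: 12.9
tcp_pos: [0.5948, 0.0493, 0.104]
tool_rot: [[-0.998, -0.07, 0.001], [-0.07, 0.998, 0.0], [-0.001, -0.0, -1.0]]
contact_force: [2.6, -0.9, 4.5]
opening: 0.0131
grasp_force: 59.2
```

```bash
python3 -m crank '[0,0,0.05,0,255, 0,0,0.05,0,255, 0,0,0.05,0,255, 0,0,0.05,0,255, 0,0,0.05,0,255, 0,0,0.05,0,255, 0,0,0.05,0,255, 0,0,0.05,0,255, 0,0,0,0,255, 0,0,0,0,255]'
python3 - <<'E'
from h import *
s=viewer.capture('side')[...,::-1]
cv2.imwrite('pics/d1.png',cv2.resize(s[150:250,230:370],None,fx=4,fy=4,interpolation=cv2.INTER_CUBIC))
E
```

```text
t: 14.15
tcp_pos: [0.5954, 0.0494, 0.1003]
tool_rot: [[-0.998, -0.07, 0.002], [-0.07, 0.998, 0.0], [-0.002, -0.0, -1.0]]
contact_force: [2.6, 0.0, 6.0]
opening: 0.0128
grasp_force: 59.3
```

View pics/d1.png

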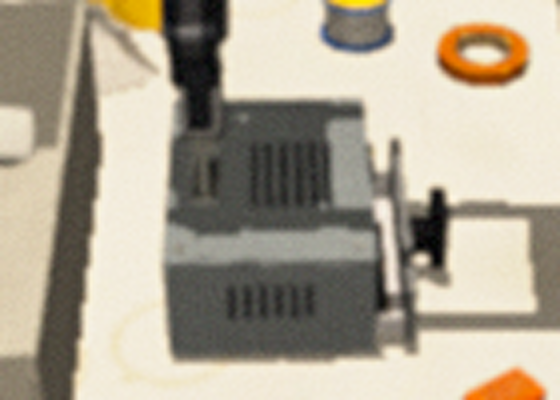

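The drawer front has sprung out: there is a gap at about x=400 in the crop and the tab has moved to (435,230). I'm lifting the key out.

```bash
python3 -m crank '[0,0,-0.4,0,255, 0,0,-0.8,0,255, 0,0,-1,0,255, 0,0,-1.2,0,255, 0,0,-1.2,0,255, 0,0,-1.2,0,255, 0,0,-1.2,0,255, 0,0,-0.6,0,255, 0,0,0,0,255, 0,0,0,0,255]'
python3 -c "
from h import *
p=manip.get_obs()['tcp_pos'];print(p,rel([.5562,.2955,.1739]))"
```

```text
t: 15.45
tcp_pos: [0.5938, 0.0493, 0.1754]
tool_rot: [[-0.998, -0.07, -0.001], [-0.07, 0.998, -0.0], [0.001, 0.0, -1.0]]
contact_force: [-0.0, 0.5, -0.4]
opening: 0.0134
grasp_force: 58.5
[0.59382741 0.04933588 0.17538227] [ 2.03 24.82  0.15]
```

```bash
python3 -m crank '[0.41,4.96,0,0,255, 0.41,4.96,0,0,255, 0.41,4.96,0,0,255, 0.4,4.96,0,0,255, 0.4,4.96,0,0,255, 0,0,0,0.093,255, 0,0,0,0.093,255, 0,0,1.5,0,255, 0,0,0,0,255, 0,0,0,0,255]'
python3 - <<'E'
from h import *
p=manip.get_obs()['tcp_pos'];print(p,rel([.5563,.2955,.16]))
c=viewer.get_calibration('wrist');print(proj(c,p-[0,0,.0656]),proj(c,[.5565,.2952,.064]))
w=viewer.capture('wrist')[...,::-1]
cv2.imwrite('pics/h1.png',cv2.resize(w[150:270,250:390],None,fx=4,fy=4,interpolation=cv2.INTER_CUBIC))
E
```

```text
t: 16.7
tcp_pos: [0.5563, 0.2949, 0.1601]
tool_rot: [[-0.993, 0.115, -0.001], [0.115, 0.993, -0.001], [0.001, -0.001, -1.0]]
contact_force: [-0.0, -0.8, -0.6]
opening: 0.0129
grasp_force: 58.7
[0.55632987 0.29492118 0.16009252] [0.01 0.06 0.01]
(np.float64(316.5111135830749), np.float64(213.7114414091873)) (np.float64(316.9362760009405), np.float64(200.8249656287223))
```

View pics/h1.png

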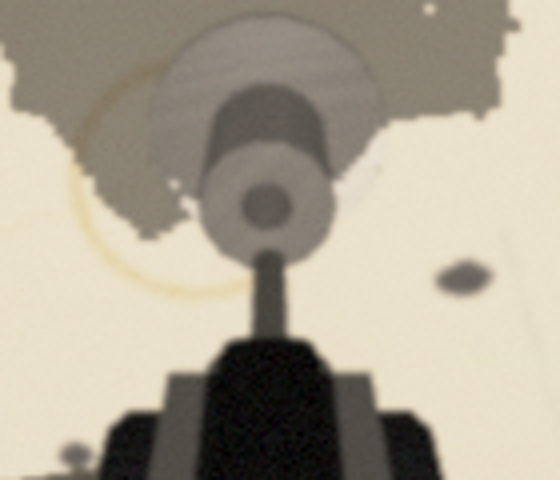

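The hole at crop (267,206) and the tip at (268,255) both match the prediction within 1 mm. I'm inserting the key.

```bash
python3 -m crank '[-0.03,0.03,1,0,255, 0,0,1,0,255, 0,0,0.6,0,255, 0,0,0.3,0,255, 0,0,0.2,0,255, 0,0,0.2,0,255, 0,0,0.2,0,255, 0,0,0.2,0,255, 0,0,0,0,255, 0,0,0,0,255]'
```

```text
t: 18.0
tcp_pos: [0.557, 0.2956, 0.1239]
tool_rot: [[-0.993, 0.116, 0.0], [0.116, 0.993, 0.0], [-0.0, 0.0, -1.0]]
contact_force: [-0.4, 0.8, -1.1]
opening: 0.013
grasp_force: 58.7
```

```bash
python3 -m crank '[0,0,0.6,0,255, 0,0,0.8,0,255, 0,0,0.8,0,255, 0,0,0.8,0,255, 0,0,0.7,0,255, 0,0,0.5,0,255, 0,0,0.3,0,255, 0,0,0.2,0,255, 0,0,0,0,255, 0,0,0,0,255]'
```

```text
t: 19.25
tcp_pos: [0.5571, 0.2957, 0.077]
tool_rot: [[-0.993, 0.116, 0.0], [0.116, 0.993, 0.0], [-0.0, 0.0, -1.0]]
contact_force: [-0.1, 0.2, -0.3]
opening: 0.0129
grasp_force: 58.7
```

```bash
python3 -m crank '[0,0,0.08,0,255, 0,0,0,0,200, 0,0,0,0,100, 0,0,0,0,0, 0,0,0,0,0, 0,0,0,0,0, 0,0,-2,0,0, 0,0,-3,0,0, 0,0,-4,0,0, 0,0,-4,0,0]'
python3 - <<'E'
from h import *
o=manip.get_obs();p=o['tcp_pos'];print(p)
c=viewer.get_calibration('wrist');print(proj(c,[.4665,.0535,.052]),proj(c,[.5567,.2952,.108]))
w=viewer.capture('wrist')[...,::-1]
cv2.imwrite('pics/r1.png',w)
print('rel tab above',rel([.4665,.0535,.21]))
E
```

```text
t: 20.5
tcp_pos: [0.5567, 0.2955, 0.207]
tool_rot: [[-0.993, 0.115, -0.001], [0.115, 0.993, -0.0], [0.0, -0.0, -1.0]]
contact_force: [1.0, 0.6, -0.3]
opening: 0.0854
grasp_force: 0.0
[0.5566553  0.29549841 0.20695289]
(np.float64(57.52653816445911), np.float64(121.14202878962261)) (np.float64(316.2228101590021), np.float64(199.62764481330456))
rel tab above [  6.45 -25.25   0.16]
```

View pics/r1.png

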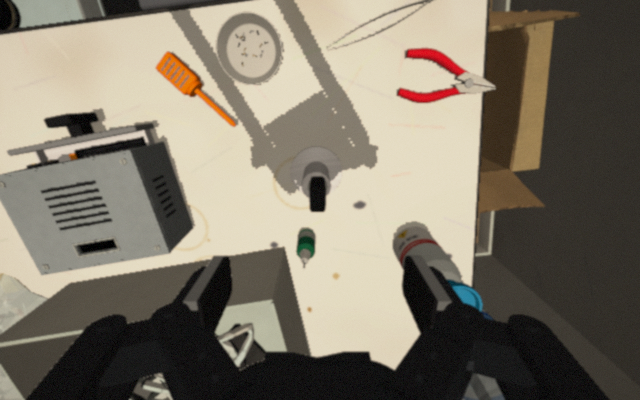

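The key hangs released in its stand. The tab's upper edge starts at about (46,118), which agrees with the predicted centre (58,121). I'm moving over the tab, with the tool aligned to the box, and checking from the decoy's distance.

```bash
python3 -c "
from h import *
c=viewer.get_calibration('wrist')
for q in[(172,55),(165,72),(195,95),(185,97)]:print(ray(c,*q,.012))
"
python3 -m crank '[0,0,0,-0.093,0, 0,0,0,-0.093,0, 2.23,-4.7,0,0,0, 2.23,-4.7,0,0,0, 2.23,-4.7,0,0,0, 2.23,-4.7,0,0,0, 2.23,-4.7,0,0,0, 0,0,0,0,0, 0,0,0,0,0, 0,0,0,0,0]'
python3 - <<'E'
from h import *
o=manip.get_obs();p=o['tcp_pos'];print(p)
c=viewer.get_calibration('wrist');print(proj(c,[.4652,.0535,.052]))
w=viewer.capture('wrist')[...,::-1]
cv2.imwrite('pics/t1.png',w[100:400,180:480])
E
```

```text
[0.4197 0.1626 0.012 ]
[0.4348 0.1508 0.012 ]
[0.461  0.1766 0.012 ]
[0.4617 0.1654 0.012 ]
t: 21.8
tcp_pos: [0.4629, 0.0544, 0.2061]
tool_rot: [[-0.997, -0.071, 0.001], [-0.071, 0.997, 0.0], [-0.001, 0.0, -1.0]]
contact_force: [0.4, 0.1, -0.8]
opening: 0.0855
grasp_force: 0.0
[0.46294718 0.05435928 0.20608511]
(np.float64(315.5824355546277), np.float64(184.3672845770508))
```

View pics/t1.png

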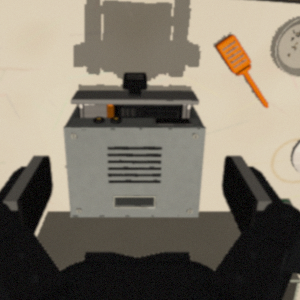

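The tab is centred between the fingers at crop (135,82), as predicted (135,84), and the decoy is clear. I'm descending and gripping.

```bash
python3 -m crank '[0,-0.05,4,0,0, 0,0,5,0,0, 0,0,4,0,0, 0,0,3,0,0, 0,0,1.9,0,0, 0,0,0,0,0, 0,0,0,0,255, 0,0,0,0,255, 0,0,0,0,255, 0,0,0,0,255]'
```

```text
t: 23.1
tcp_pos: [0.463, 0.052, 0.0281]
tool_rot: [[-0.997, -0.071, 0.002], [-0.071, 0.997, -0.002], [-0.002, -0.002, -1.0]]
contact_force: [-1.0, -4.8, 4.5]
opening: 0.0247
grasp_force: 58.5
```

```bash
python3 -m crank '[0.2,0,0,0,255, 0.4,0,0,0,255, 0.4,0,0,0,255, 0.4,0,0,0,255, 0.4,0,0,0,255, 0.4,0,0,0,255, 0.3,0,0,0,255, 0.1,0,0,0,255, 0,0,0,0,255, 0,0,0,0,255]'
```

```text
t: 24.35
tcp_pos: [0.4375, 0.0503, 0.028]
tool_rot: [[-0.997, -0.071, 0.003], [-0.071, 0.997, -0.001], [-0.003, -0.001, -1.0]]
contact_force: [-0.2, -6.0, 8.8]
opening: 0.025
grasp_force: 59.1
```

```bash
python3 -m crank '[0.1,0,0,0,255, 0.1,0,0,0,255, 0.1,0,0,0,255, 0,0,0,0,255, 0,0,0,0,255, 0,0,0,0,255, 0,0,0,0,255, 0,0,0,0,255, 0,0,0,0,255, 0,0,0,0,255]'
```

```text
t: 25.6
tcp_pos: [0.4363, 0.0502, 0.028]
tool_rot: [[-0.997, -0.071, 0.006], [-0.071, 0.998, -0.001], [-0.006, -0.001, -1.0]]
contact_force: [2.8, -5.1, 5.3]
opening: 0.025
grasp_force: 58.7
```

```bash
python3 -m crank '[0,0,0,0,200, 0,0,0,0,100, 0,0,0,0,0, 0,0,0,0,0, 0,0,0,0,0, 0,0,-3,0,0, 0,0,-4,0,0, 0,0,-5,0,0, 0,0,-5,0,0, 0,0,0,0,0]'
python3 - <<'E'
from h import *
c=viewer.get_calibration('wrist');print(manip.get_obs()['tcp_pos'])
T=lambda d:[.5595-(.078+d)*.9976,.0601-(.078+d)*.07,.052]
for d in(.030,.038,.042):print(d,proj(c,T(d)), proj(viewer.get_calibration('side'),T(d)))
w=viewer.capture('wrist')[...,::-1];s=viewer.capture('side')[...,::-1]
cv2.imwrite('pics/e1.png',np.hstack([w[60:360,180:480],cv2.resize(s[160:310,230:380],(300,300))]))
E
```

```text
t: 26.85
tcp_pos: [0.4363, 0.051, 0.2008]
tool_rot: [[-0.997, -0.07, 0.009], [-0.07, 0.998, 0.0], [-0.009, -0.0, -1.0]]
contact_force: [-0.9, -0.2, -0.2]
opening: 0.0854
grasp_force: 0.0
[0.43625419 0.05099977 0.20081485]
0.03 (np.float64(317.1131373119264), np.float64(197.06829633123257)) (np.float64(346.03758950778933), np.float64(200.12000659609268))
0.038 (np.float64(317.107518260417), np.float64(189.6295432945589)) (np.float64(349.6563495538723), np.float64(200.0466412764392))
0.042 (np.float64(317.10467267422655), np.float64(185.86242834994738)) (np.float64(351.464740843159), np.float64(200.00997866181223))
```

View pics/e1.png

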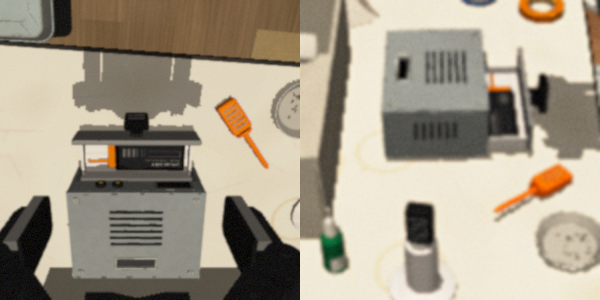

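The tab is at crop (137,122) and the drawer plate at rows 130–142, which looks like fully out. I'm checking this numerically by matching the tab against the earlier picture.

```bash
python3 - <<'E'
from h import *
a=cv2.imread('pics/t1.png',0);b=cv2.imread('pics/e1.png',0)[:,:300]
# t1 crop offset row 100, e1 offset row 60
t=a[70:100,118:155];r=cv2.matchTemplate(b[80:170,90:190],t,cv2.TM_CCOEFF_NORMED);_,s,_,l=cv2.minMaxLoc(r)
print(s,'rows full: before',70+100,'now',l[1]+80+60,'col',118,l[0]+90)
o=manip.get_obs();print(o['joint_pos'],o['contact_force'])
E
```

```text
0.9777780175209045 rows full: before 170 now 170 col 118 119
[ 1.99620883e-02  1.44544332e-01  1.82865345e+00  1.07326469e-04
  1.16767197e+00 -1.62115791e+00] [ 0.70115907 -0.15362209 -0.87830499]
```

The match shows a pull of about 26–27 mm, so the drawer is at its stop. The key hangs in its stand and the arm is clear of everything.

```bash
python3 -c "
from workcell import workorder
print(workorder.hand_in())"
```

```text
the job is handed in; nothing more can be done
None
```

I released the catch with the key, hung the key back in its stand, drew the drawer out to about its 42 mm stop (measured from the camera pictures), and handed the job in after about 27 s of robot time; the hand-in did not return a verdict.

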